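# Fit the small head to the table-top pottery wheel

## Robot

A 6-joint arm with a two-finger parallel gripper is mounted at the origin on the work surface. World frame = base frame: x ahead of the robot, y to its left, z up, the work surface at z = 0. Lengths are in m, angles in rad, forces in N, time in s.
With the tool pointing down it reaches from about 0.35 to 0.875 m from the base axis. Payload 4.2 kg.
Tool frame: the origin (TCP) lies between the finger pads, 19 mm behind the fingertips; this is the grasp point; z points along the fingers, y is the line along which they close (so a half turn about z gives the same grasp; the last joint's range is limited). The gripper opens to 87 mm and grips with 3 to 60 N. Pads are 19 mm wide; open, the fingers measure 117 mm over their backs; the gripper's body (75 mm by 190 mm) begins 51 mm behind the grasp point.
Start: joints at [-1.031, 0.385, 0.008, 0, -1.194, -0.259], TCP at [0.173, -0.6, 0.241] pointing down, gripper open.
Joint ranges: [-3.14, 3.14], [-1.21, 2.06], [-1.07, 1.41], [-3.16, 2.05], [-2.99, -0.16], [-3.1, 3.1]. Speed limits (rad/s): [2.79, 2.79, 3.14, 3.14, 3.14, 3.14].

## Interface

Orientations are given as a unit quaternion [x, y, z, w].
In Python, from plant import r, viewer, job gives the robot as it stands.
- The arm moves only by the tool jog_arm, never from a script. Its arguments are lists of equal length, an entry for each row: "offset": the shift along the tool's x, y, z in mm, a list of three; "dr": the turn, a rotation vector about the tool's x, y, z in rad, a list of three. A call has 1 to 8 rows; each row is the pose to reach, as a shift and turn from the pose commanded when the call began, along the tool's axes at that moment; what a row does not reach only later rows make up. A row lasts 1/8 s, in which the tool goes at most 62.5 mm and 10.7 degrees, less where a joint would pass 70% of its speed; a pose out of reach is approached as far as the arm can. A call with a gripper value outside its range is refused whole. "gripper" is the opening, from 0 (shut) to 1 (fully open), set as the call begins (left out, the last holds). The fingers move at their own pace and stop on an object; "newtons" is the grip in N (left out, the last holds). Time passes only in rows, so rows that repeat a pose let the fingers close. It gives the time, the measured TCP pose, the force, the opening and the grip force at its end, in the units of the state.
- r.get_state(): the state, without advancing time (a new reading comes with each control period).
- viewer.read_camera(name): name is "side" or "top" or "wrist"; returns the picture (384x512x3 uint8, red, green, blue); there is no depth.
- viewer.camera_params(name): a dict with "mtx" (3x3 intrinsics, pixels), "pose" (4x4, takes a point from camera to world coordinates). Camera axes: x right, y down, z forward; pixel columns grow to the right and rows downward; lengths in m; the calibration is good to about 2 mm. A picture is of the moment at which its call begins: read the wrist's pose just before it. camera_params takes no time and is no camera call; for the wrist camera it gives the pose at the moment of the call.
- job.close_job(): hands the job in; it is judged then, once.
The state is a dict: "time_s": time; "joints": joint angles; "dq": joint speeds; "tau": joint torques, N m; "ee_pos": TCP position; "ee_rot": TCP orientation; "wrist_force": force on the tool from outside, world axes, zero at the start; "ft_torque": the same for the moment, N m; "width": opening from 0.0 (shut) to 1.0 (fully open); "grasp_force": force on a finger pad.
Only numpy, scipy, OpenCV 4.12 (cv2) and the standard library are available. Lean on these libraries where they do the work, as an engineer would, in place of code of your own. Each camera call takes 0.05 s, during which the arm holds its last target. There are 200 camera calls.

## Task

Fit the small wheel head to the pottery wheel: lever the lid of the accessory case up with the palette knife until it stands wide open, lay the knife flat on the table and take the head out of the case. Put its shaft into the drive hub, turn it until the key slips into the keyway, and push on until the head has squeezed the rubber washer flat and sits fully home. Finish while still gripping the head and pressing it down for the set screw to be tightened, leaving the case open and the cup, cone and clay pot undisturbed.

Things in the scene. Friction and masses are not known exactly. Their poses are not given: they have to be found in the camera images.
- case: Grey plastic accessory case, closed 130 (x) x 150 (y) x 60 mm high, fixed on the table. Origin: centre of its underside; x from front to hinge side, y along its width, z up; the front (x = -65 mm) faces the robot. Tray 40 mm high, walls 4 mm. In its middle a black cradle, 46 x 46 mm, top at 38 mm, carries the wheel head; beside the cradle fingers may go down to 12 mm above the table.
- notch (a point): Middle of the pry notch in the rim of the case's front wall (outer face), 36 mm above the table: 60 mm wide (along the case's y), 8 mm high (32 to 40 mm), right under the lid's 4 mm thick front edge. Axes as the case's: a level blade enters along +x; the cradle starts 42 mm further in.
- lid (a joint): Hinge of the case's lid, rad: 0 closed, grows as it opens upwards, end stop 1.95. Lid 130 x 150 x 20 mm, hollow below (17 mm deep), no handle; its front edge goes round the hinge on a 130 mm radius. The stiff hinge keeps it where it is left; lifting the front edge takes about 1.5 N. Past about 1.5 the head can be reached from above, fingers closing along the case's y.
- lid_hinge (a point): Middle of the lid's hinge line, 40 mm above the table, at x = +65 mm of the case; the line runs along the case's y.
- lid_lip (a point): Middle of the lower outer front edge of the lid; moves with the lid.
- knife: Palette knife lying flat on the table, loose, 50 g. Origin: on its underside below the grip point; x points to the blade tip, z up. Wooden handle 20 mm wide, 18 mm high, from x = -85 to +9 mm; stiff steel blade 20 mm wide, 2 mm thick, from x = 13 to 95 mm, its middle plane 9 mm above the underside of the handle.
- knife_tip (a point): Middle of the end of the knife's blade, 95 mm ahead of the grip point and 9 mm above the knife's underside.
- head: Aluminium wheel head, loose, about 160 g: disc 60 mm in diameter, 12 mm thick, on a steel shaft pointing down. Origin: centre of the disc's underside, z up. Shaft 18 mm in diameter down to z = -32 mm, its last 6 mm tapered to 11 mm. A dimple on the disc, 24 mm out along +x, lies over the key. Starts upright in the cradle, disc underside 38 mm above the table.
- key_foot (a point): Lower end of the shaft's key. The key stands on the shaft's +x side (head's frame), 6 mm wide, out to 14 mm from the axis, from z = 0 to -18 mm, its lowest 3 mm chamfered to an edge; below it the shaft is plain.
- hub: Steel drive hub in the wheel's basin, fixed, does not turn. Origin: centre of the bore's mouth, 100 mm above the table, z up. Boss 38 mm in diameter (50 mm below the washer); bore 20 mm in diameter, 34 mm deep; keyway 9 mm wide on its +x side, full depth, back 16 mm from the axis. Key riding on the rim: disc underside 18 mm above the mouth; fully home: level with it.
- washer_top (a point): Centre of the top of the black rubber washer round the boss, 39 to 52 mm in diameter. It stands 3 mm proud of the hub's mouth and the disc must squeeze it level: 3 N per mm, about 9 N in all.
- wheel: Table-top pottery wheel, fixed. White motor housing 200 x 190 mm, 62 mm high, with a lower control block at its front (-x, to 163 mm from the centre, 62 mm high with knob); on it a round grey splash basin, 186 mm across, floor 66 mm and rim 88 mm above the table. Origin: centre of the underside.
- cup: Open paper cup, 74 mm in diameter at the rim, 92 mm high; bystander. Origin: centre of its underside.
- cone: Dark blue flared cone, 60 mm in diameter at its foot, 100 mm high; bystander. Origin: centre of its underside.
- pot: Pale clay pot upside down, 80 mm in diameter at its foot, 66 mm high; bystander. Origin: centre of its underside.
Not all that is in view belongs to the job. Of the things shaped like the knife, the wooden one is meant.

How it is judged:
By the outcome, as a careful person would: the job done as asked, in the order asked, and still so for the second after the job is handed in, while the arm keeps its last pose, push and grip.
It also fails if it takes over 72 s, if anything falls off the work surface, if the arm or the gripper's body presses on something with over 40 N, if the wrist force passes 120 N, or if a joint passes its speed limit or range.

## Working session

There is one attempt and no reset: what is moved stays moved. The work goes in short steps, Python scripts to look and compute and a tool call to move; the robot and the scene stay as the last step left them, time stands still between calls to the robot, and variables do not carry over. Pictures are saved under pics/ and viewed, at most 10 in all, crops included, and the job is handed in when it is done.

Besides the shell and the picture viewer there is one more tool, called after "Call:" by a JSON object that holds its "name" and its "arguments", one argument or row to a line. jog_arm: Moves the arm, as the interface text tells. Its arguments: {"type":"object","properties":{"offset":{"type":"array"},"dr":{"type":"array"},"gripper":{"type":"number"},"newtons":{"type":"number"}},"required":["offset","dr"]}

```bash
ls; mkdir -p pics; python3 - <<'E'
from plant import r,viewer,job
import cv2,numpy as np
s=r.get_state();print(s)
for n in["top","side"]:
    im=viewer.read_camera(n);cv2.imwrite(f"pics/{n}0.png",im[:,:,::-1]);p=viewer.camera_params(n);print(n,np.round(p["mtx"],1).tolist(),np.round(p["pose"],3).tolist())
a=cv2.imread("pics/top0.png");cv2.imwrite("pics/top0b.png",cv2.resize(a,(800,600),interpolation=cv2.INTER_CUBIC))
E
```

```text
pics
{'time_s': 0.0, 'joints': array([-1.03138158e+00,  3.85562588e-01,  6.62070185e-03, -5.00693219e-04,
       -1.19403340e+00, -2.58609699e-01]), 'dq': array([ 1.00933091e-03,  1.67108017e-03,  4.54930568e-05,  5.04424869e-04,
       -1.21893906e-03,  8.09651714e-04]), 'tau': array([ 5.20945869e-04, -3.90673649e+01,  1.87403494e+01,  4.21956897e+00,
        1.08963187e-02, -2.04888597e-04]), 'ee_pos': array([ 0.17306908, -0.59996214,  0.24015368]), 'ee_rot': array([-1.39850150e-01,  9.90172053e-01,  1.09429460e-03, -2.08862838e-04]), 'wrist_force': array([ 0.62406899,  0.74114265, -0.45333768]), 'ft_torque': array([-0.01263258, -0.00156146, -0.00561826]), 'grasp_force': 0.0, 'width': 0.9981575343079075}
top [[361.5, 0.0, 257.8], [0.0, 361.5, 191.8], [0.0, 0.0, 1.0]] [[0.014, -0.998, 0.056, 0.438], [-1.0, -0.013, 0.009, -0.12], [-0.008, -0.056, -0.998, 1.336], [0.0, 0.0, 0.0, 1.0]]
side [[404.0, 0.0, 250.4], [0.0, 404.0, 193.5], [0.0, 0.0, 1.0]] [[-0.689, -0.528, 0.496, -0.157], [-0.725, 0.49, -0.485, 0.561], [0.013, -0.694, -0.72, 1.05], [0.0, 0.0, 0.0, 1.0]]
```

View pics/top0b.png

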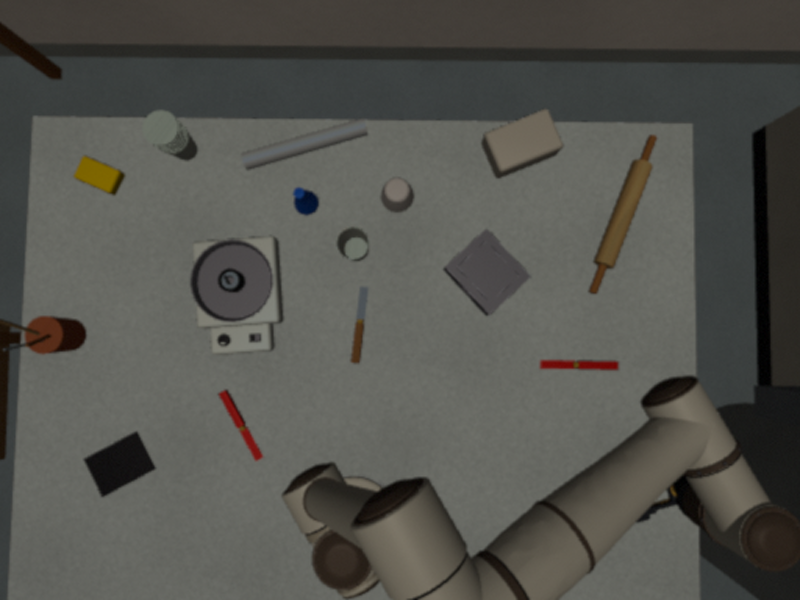

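View pics/side0.png

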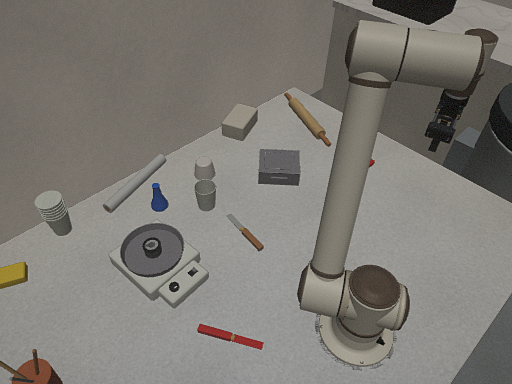

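Top view at 800x600: the knife-like candidates are the wooden-handled knife (360,325), a red bar (240,425) and a red bar (580,365). I choose the wooden-handled one with the steel blade. The case is at (487,272), turned about 45°. Its notch is in the lower-left face, which shows as a slot in the side view at (280,178). The wheel is at (235,280), the cup at (353,243), the blue cone at (306,200) and the pot at (397,194).

```bash
cat > h.py <<'E'
import numpy as np,cv2
from scipy.spatial.transform import Rotation as R
def ray(p,uv):
    uv=np.atleast_2d(uv).astype(float);d=np.c_[(uv-[p["mtx"][0,2],p["mtx"][1,2]])/[p["mtx"][0,0],p["mtx"][1,1]],np.ones(len(uv))]
    return p["pose"][:3,3],d@p["pose"][:3,:3].T
def plane(p,uv,z):
    o,d=ray(p,uv);return o+d*((z-o[2])/d[:,2])[:,None]
def proj(p,X):
    c=(np.atleast_2d(X)-p["pose"][:3,3])@p["pose"][:3,:3];return c[:,:2]/c[:,2:]*p["mtx"][0,0]+p["mtx"][:2,2]
def comps(m,amin=20):
    cs,_=cv2.findContours(m.astype(np.uint8),cv2.RETR_EXTERNAL,cv2.CHAIN_APPROX_NONE)
    return sorted([c for c in cs if cv2.contourArea(c)>amin],key=cv2.contourArea)[::-1]
def delta(s,pos,rot=None):
    "offset mm and rotvec in tool axes from the state's pose to the goal"
    q=R.from_quat(s["ee_rot"]);o=q.inv().apply(np.array(pos)-s["ee_pos"])*1000
    return np.round(o,1),(np.round((q.inv()*rot).as_rotvec(),3) if rot is not None else None)
def down(yaw):
    "tool pointing down, tool y (closing line) at world angle yaw"
    y=np.array([np.cos(yaw),np.sin(yaw),0]);z=np.array([0,0,-1.]);return R.from_matrix(np.c_[np.cross(y,z),y,z])
def snap(name,fn=None):
    from plant import r,viewer
    s=r.get_state();p=viewer.camera_params(name);im=viewer.read_camera(name)
    if fn:cv2.imwrite("pics/"+fn,im[:,:,::-1])
    return s,p,im
E
python3 - <<'E'
from h import *
from plant import r,viewer
p=viewer.camera_params("top");im=cv2.imread("pics/top0.png");hsv=cv2.cvtColor(im,cv2.COLOR_BGR2HSV)
def roi(m,x0,y0,x1,y1):
    o=np.zeros(m.shape,bool);o[y0:y1,x0:x1]=m[y0:y1,x0:x1];return o
wood=roi((hsv[...,1]>120)&(hsv[...,0]<25),210,170,250,250)
c=comps(wood,10)[0];x=cv2.minAreaRect(c);print("handle",x,plane(p,cv2.boxPoints(x),.018).round(3).tolist())
# lid: bluish grey darker than table
print("lid px",im[172,310],"table",im[230,330],"basin",im[180,135])
g=im.astype(int).sum(2)
m=roi(np.abs(g-g[172,310])<60,275,140,345,205)
m=cv2.morphologyEx(m.astype(np.uint8),cv2.MORPH_CLOSE,np.ones((5,5)))
c=comps(m)[0];x=cv2.minAreaRect(c);print("lid",x,plane(p,cv2.boxPoints(x),.058).round(3).tolist(),plane(p,x[0],.058).round(3))
for n,uv,z in[("hub",(231/1.5625,280/1.5625),.1),("cup",(353/1.5625,241/1.5625),.09),("cone",(299/1.5625,194/1.5625),.1),("pot",(397/1.5625,190/1.5625),.066)]:print(n,plane(p,uv,z).round(3))
s=r.get_state();print(delta(s,[.50,-.05,.26],down(np.pi)))
E
```

```text
handle ((228.5580291748047, 218.00682067871094), (4.264705657958984, 26.40612030029297), 6.709836959838867) [[0.368, 0.009, 0.018], [0.463, -0.0, 0.018], [0.462, -0.016, 0.018], [0.367, -0.006, 0.018]]
lid px [73 72 75] table [ 99 105 104] basin [74 73 76]
lid ((311.17547607421875, 173.96414184570312), (43.6763801574707, 40.11347198486328), 47.48955154418945) [[0.583, -0.192, 0.058], [0.682, -0.297, 0.058], [0.568, -0.402, 0.058], [0.47, -0.298, 0.058]] [[ 0.576 -0.297  0.058]]
hub [[0.546 0.27  0.1  ]]
cup [[0.637 0.004 0.09 ]]
cone [[0.739 0.125 0.1  ]]
pot [[ 0.759 -0.092  0.066]]
(array([-466.5,  438. ,  -18.9]), array([ 2.00e-03,  1.00e-03, -1.29e+00]))
```

Call:
{"name": "jog_arm", "arguments": {
  "offset": [
    [-38, 46, -2],
    [-76, 92, -4],
    [-114, 139, -6],
    [-152, 186, -8],
    [-190, 232, -10],
    [-228, 279, -10],
    [-266, 325, -10],
    [-304, 372, -10]
  ],
  "dr": [
    [0, 0, 0.05],
    [0, 0, 0.1],
    [0, 0, 0.15],
    [0, 0, 0.2],
    [0, 0, 0.25],
    [0, 0, 0.3],
    [0, 0, 0.35],
    [0, 0, 0.38]
  ]
}}

```text
time_s: 1.1
ee_pos: [0.3624, -0.157, 0.2513]
ee_rot: [0.05, 0.999, 0.0, 0.0]
wrist_force: [1.4, -1.0, 0.6]
width: 1.002
grasp_force: 0.0
```

```bash
python3 - <<'E'
from h import *
from plant import r,viewer
s=r.get_state();p=viewer.camera_params("wrist");q=R.from_quat(s["ee_rot"])
print(s["ee_pos"],q.as_matrix().round(3).tolist(),s["joints"].round(2))
print("cam in tool",q.inv().apply(p["pose"][:3,3]-s["ee_pos"]).round(4),(q.as_matrix().T@p["pose"][:3,:3]).round(3).tolist(),p["mtx"])
print(delta(s,[.43,0,.25],down(1.471)))
E
```

```text
[ 0.36239858 -0.15695311  0.25130441] [[-0.995, 0.1, 0.001], [0.1, 0.995, 0.0], [-0.001, 0.0, -1.0]] [ 0.01 -0.03 -0.49 -0.   -1.11 -1.68]
cam in tool [ 0.0784  0.0003 -0.1431] [[-0.001, -0.957, -0.29], [1.0, -0.001, -0.0], [-0.0, -0.29, 0.957]] [[299.54566322   0.         254.63242106]
 [  0.         299.54566322 192.31858637]
 [  0.           0.           1.        ]]
(array([-51.5, 162.9,   1.3]), array([ 0.   ,  0.001, -0.001]))
```

Call:
{"name": "jog_arm", "arguments": {
  "offset": [
    [-17, 55, 0],
    [-34, 110, 0],
    [-50, 163, 0],
    [-50, 163, 0]
  ],
  "dr": [
    [0, 0, 0],
    [0, 0, 0],
    [0, 0, 0],
    [0, 0, 0]
  ]
}}

```text
time_s: 1.6
ee_pos: [0.4291, 0.0012, 0.2509]
ee_rot: [0.047, 0.999, -0.0, -0.0]
wrist_force: [-0.3, -0.8, -0.6]
width: 1.003
grasp_force: 0.0
```

```bash
python3 - <<'E'
from h import *
s,p,im=snap("wrist","w1.png")
hsv=cv2.cvtColor(im,cv2.COLOR_RGB2HSV)
for c in comps((hsv[...,1]>110)&(hsv[...,0]<25)&(hsv[...,2]>50),300)[:3]:
    x=cv2.minAreaRect(c);P=plane(p,cv2.boxPoints(x),.014);print(x,P[:,:2].round(4).tolist(),P.mean(0).round(4))
print(s["ee_pos"])
E
```

```text
((250.5, 154.0), (80.0, 15.0), 90.0) [[0.3641, -0.0067], [0.3659, 0.0117], [0.4683, 0.0023], [0.4664, -0.0176]] [ 0.4162 -0.0026  0.014 ]
[0.42907274 0.00122243 0.25086933]
```

View pics/w1.png

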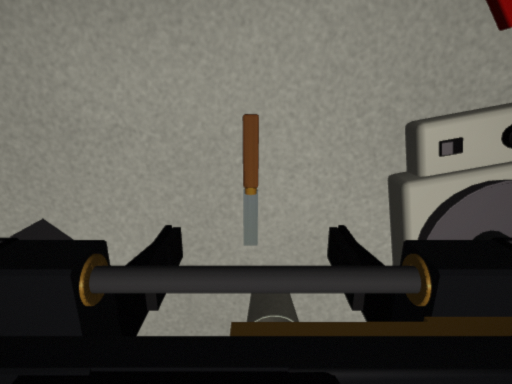

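The crop confirms the choice: wooden handle from (251,114) to (251,190), steel blade with its tip at (251,245), aligned with the tool.

Call:
{"name": "jog_arm", "arguments": {
  "offset": [
    [-24, -5, 58],
    [-24, -5, 116],
    [-24, -5, 170],
    [-24, -5, 205],
    [-24, -5, 222],
    [-24, -5, 229],
    [-24, -5, 229]
  ],
  "dr": [
    [0, 0, 0],
    [0, 0, 0],
    [0, 0, 0],
    [0, 0, 0],
    [0, 0, 0],
    [0, 0, 0],
    [0, 0, 0]
  ]
}}

```text
time_s: 2.52
ee_pos: [0.4514, -0.0096, 0.0223]
ee_rot: [0.05, 0.999, -0.0, -0.0]
wrist_force: [-0.9, 0.6, 0.7]
width: 1.002
grasp_force: 0.0
```

Call:
{"name": "jog_arm", "arguments": {
  "offset": [
    [0, 0, 0],
    [0, 0, 0],
    [0, 0, 0],
    [0, 0, 0],
    [0, 0, 0],
    [0, 0, 0]
  ],
  "dr": [
    [0, 0, 0],
    [0, 0, 0],
    [0, 0, 0],
    [0, 0, 0],
    [0, 0, 0],
    [0, 0, 0]
  ],
  "gripper": 0.0,
  "newtons": 60
}}

```text
time_s: 3.28
ee_pos: [0.4515, -0.0089, 0.0222]
ee_rot: [0.05, 0.999, -0.0, -0.0]
wrist_force: [0.8, 0.5, -0.4]
width: 0.4
grasp_force: 0.0
```

Call:
{"name": "jog_arm", "arguments": {
  "offset": [
    [0, 0, 0],
    [0, 0, 0],
    [0, 0, 0],
    [0, 0, 0],
    [0, 0, -30],
    [0, 0, -90],
    [0, 0, -150],
    [0, 0, -150]
  ],
  "dr": [
    [0, 0, 0],
    [0, 0, 0],
    [0, 0, 0],
    [0, 0, 0],
    [0, 0, 0],
    [0, 0, 0],
    [0, 0, 0],
    [0, 0, 0]
  ]
}}

```text
time_s: 4.28
ee_pos: [0.4544, -0.0082, 0.177]
ee_rot: [0.049, 0.999, 0.002, 0.006]
wrist_force: [-0.4, 0.5, -1.2]
width: 0.225
grasp_force: 60.0
```

```bash
python3 - <<'E'
from h import *
s,p,im=snap("side","s1.png")
print(s["grasp_force"],s["width"])
# standoff for a look at the case: guess axes
th=np.arctan2(-.728,.686);ex=np.array([np.cos(th),np.sin(th),0]);c=np.array([.575,-.297,0])
print(th,delta(s,c-ex*.25+[0,0,.19],down(th+np.pi/2)))
E
```

```text
59.99945092422422 0.22454389545885153
-0.8150924030043578 (array([  40. , -111.3,  -13.9]), array([0.008, 0.009, 0.717]))
```

Call:
{"name": "jog_arm", "arguments": {
  "offset": [
    [10, -28, -4],
    [20, -56, -8],
    [30, -84, -12],
    [40, -111, -14],
    [40, -111, -14],
    [40, -111, -14]
  ],
  "dr": [
    [0, 0, 0.17],
    [0, 0, 0.34],
    [0, 0, 0.51],
    [0, 0, 0.68],
    [0, 0, 0.717],
    [0, 0, 0.717]
  ]
}}

```text
time_s: 5.08
ee_pos: [0.4004, -0.1152, 0.1853]
ee_rot: [0.396, 0.918, -0.0, -0.001]
wrist_force: [-0.9, 0.5, 0.3]
width: 0.222
grasp_force: 60.0
```

```bash
python3 - <<'E'
from h import *
s,p,im=snap("wrist","w2.png")
print(s["ee_pos"],R.from_quat(s["ee_rot"]).as_matrix().round(3).tolist())
E
```

```text
[ 0.40038922 -0.11523054  0.18529106] [[-0.686, 0.728, -0.002], [0.728, 0.686, 0.0], [0.001, -0.001, -1.0]]
```

View pics/w2.png

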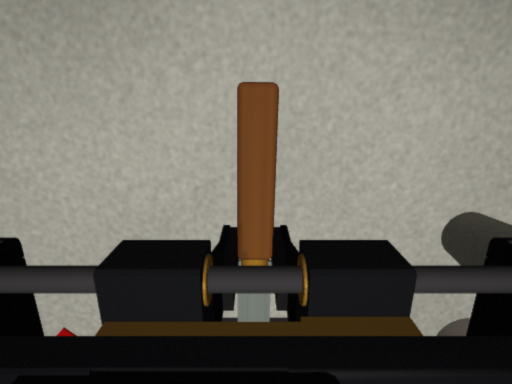

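The wrist view shows the held knife pointing along tool -x (handle from (257,85) to (256,258), blade below), and the case is hidden behind the gripper. I'll take the case from the fixed cameras.

```bash
python3 - <<'E'
from h import *
a=cv2.imread("pics/top0.png")[140:206,280:346];b=cv2.imread("pics/side0.png")[142:192,252:306]
f=lambda i,s:cv2.convertScaleAbs(cv2.resize(i,None,fx=s,fy=s,interpolation=cv2.INTER_CUBIC),alpha=2)
A=f(a,6);B=f(b,7);o=np.zeros((400,800,3),np.uint8);o[:A.shape[0],:A.shape[1]]=A;B=B[:400,:400];o[:B.shape[0],400:400+B.shape[1]]=B;cv2.imwrite("pics/c1.png",o)
E
```

```text
(no output)
```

View pics/c1.png

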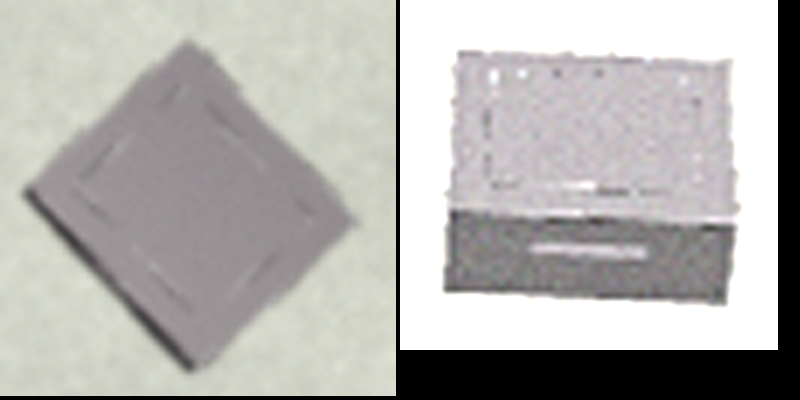

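```bash
python3 - <<'E'
from h import *
from plant import viewer
t=viewer.camera_params("top");s=viewer.camera_params("side")
A=np.array([[27,188],[193,362],[357,218],[188,40]])/6+[280,140]-.42
B=np.array([[447,210],[738,222],[731,60],[457,50]])/7+[252,142]-.43
N=np.array([[530,244],[648,254],[589,249]])/7+[252,142]-.43
for n,p,q in(("top",t,A),("side",s,B)):
    P=plane(p,q,.06);print(n,P[:,:2].round(4).tolist(),"c",P.mean(0).round(4))
    y=P[0]-P[1] if n=="side" else P[0]-P[1]
    x=(P[3]+P[2]-P[0]-P[1])/2;yy=(P[0]-P[1]+P[3]-P[2])/2
    print(np.linalg.norm(x),np.linalg.norm(yy),"angx",np.arctan2(x[1],x[0]),"angy-90",np.arctan2(yy[1],yy[0])-np.pi/2)
print("notch",plane(s,N,.036).round(4).tolist())
E
```

```text
top [[0.5849, -0.2008], [0.4834, -0.2993], [0.5696, -0.3954], [0.6743, -0.2953]] c [ 0.5781 -0.2977  0.06  ]
0.12964049307106235 0.14317471580198593 angx -0.8263754420811362 angy-90 -0.8040124212610338
side [[0.4446, -0.3515], [0.337, -0.4544], [0.4168, -0.5576], [0.5237, -0.4541]] c [ 0.4305 -0.4544  0.06  ]
0.1300167607867613 0.14884002466392282 angx -0.9131947763938382 angy-90 -0.8044267383698583
notch [[0.4129, -0.3855, 0.036], [0.3664, -0.4247, 0.036], [0.3896, -0.4051, 0.036]]
```

```bash
python3 - <<'E'
from h import *
from plant import viewer
s=viewer.camera_params("side")
B=(np.array([[447,210],[738,222],[731,60],[457,50]])-[400,0])/7+[252,142]-.43
N=(np.array([[530,244],[648,254],[589,249]])-[400,0])/7+[252,142]-.43
P=plane(s,B,.06);print(P[:,:2].round(4).tolist(),P.mean(0).round(4))
x=(P[3]+P[2]-P[0]-P[1])/2;yy=(P[0]-P[1]+P[3]-P[2])/2
print(np.linalg.norm(x),np.linalg.norm(yy),np.arctan2(x[1],x[0]),np.arctan2(yy[1],yy[0])-np.pi/2)
print("notch",plane(s,N,.036).round(4).tolist())
# knife tip seen in the side view s1? blade direction check
E
```

```text
[[0.5843, -0.2005], [0.4767, -0.3035], [0.5648, -0.3971], [0.6718, -0.2936]] [ 0.5744 -0.2987  0.06  ]
0.1281659621065797 0.14888680238870444 -0.8159818859781451 -0.8042491272991795
notch [[0.5545, -0.2325, 0.036], [0.5077, -0.2721, 0.036], [0.531, -0.2523, 0.036]]
```

```bash
cat >> h.py <<'E'
th=-.805;ex=np.array([np.cos(th),np.sin(th),0]);ey=np.array([-ex[1],ex[0],0]);C=np.array([.576,-.298,0]);F=C-.065*ex;H=C+.065*ex+[0,0,.04];ez=np.array([0,0,1.])
E
python3 - <<'E'
from h import *
from plant import r
print(delta(r.get_state(),F-.12*ex+[0,0,.049],down(th+np.pi/2)))
E
```

```text
(array([-68.6,   0.4, 136.4]), array([-0.001, -0.001, -0.009]))
```

Call:
{"name": "jog_arm", "arguments": {
  "offset": [
    [-23, 0, 45],
    [-46, 0, 90],
    [-68, 0, 130],
    [-68, 0, 136],
    [-68, 0, 136]
  ],
  "dr": [
    [0, 0, -0.01],
    [0, 0, -0.01],
    [0, 0, -0.01],
    [0, 0, -0.01],
    [0, 0, -0.01]
  ]
}}

```text
time_s: 5.75
ee_pos: [0.4472, -0.1644, 0.0502]
ee_rot: [0.392, 0.92, -0.0, -0.001]
wrist_force: [0.0, -0.6, -0.2]
width: 0.221
grasp_force: 60.0
```

```bash
python3 - <<'E'
from h import *
s,p,im=snap("side","s2.png");s2,t,it=snap("top","t2.png")
print(s["ee_pos"])
a=it[:,:,::-1][140:240,240:340];b=im[:,:,::-1][142:242,212:312]
f=lambda i,k:cv2.convertScaleAbs(cv2.resize(i,None,fx=k,fy=k,interpolation=cv2.INTER_CUBIC),alpha=1.8)
cv2.imwrite("pics/c2.png",np.hstack([f(a,4),f(b,4)]))
tip=F-.025*ex+[0,0,.036]
print("expected tip px",(proj(t,tip)-[240,140])*4,(proj(p,tip)-[212,142])*4+[400,0])
E
```

```text
[ 0.44716064 -0.16436082  0.05015304]
expected tip px [[209.80925011 205.97888262]] [[665.55005038 160.53361414]]
```

View pics/c2.png

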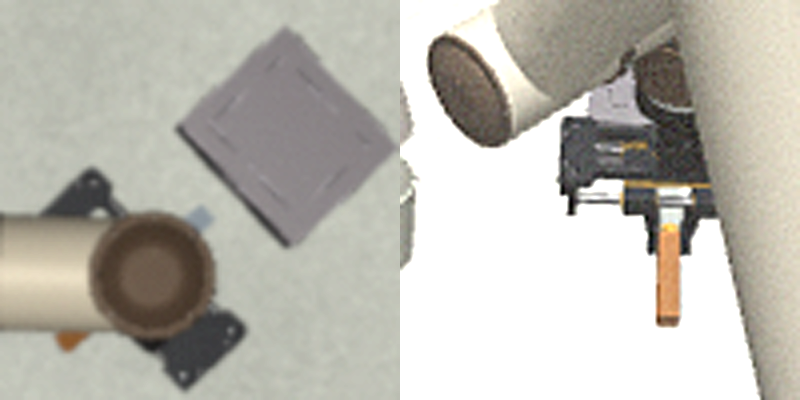

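Top crop: the blade tip is at (208,212), about 5 mm short of nominal and in line with the notch in the lower-left face. So the reach is about 90 mm, and I insert 54 mm.

Call:
{"name": "jog_arm", "arguments": {
  "offset": [
    [-12, 0, 1],
    [-24, 0, 1],
    [-34, 0, 1],
    [-44, 0, 1],
    [-54, 0, 1],
    [-54, 0, 1]
  ],
  "dr": [
    [0, 0, 0],
    [0, 0, 0],
    [0, 0, 0],
    [0, 0, 0],
    [0, 0, 0],
    [0, 0, 0]
  ]
}}

```text
time_s: 6.6
ee_pos: [0.4852, -0.2045, 0.0491]
ee_rot: [0.393, 0.92, 0.0, 0.0]
wrist_force: [0.2, 0.9, -1.1]
width: 0.222
grasp_force: 60.0
```

```bash
python3 - <<'E'
from h import *
from plant import r
s=r.get_state();print(s["ee_pos"],s["wrist_force"].round(1),s["ft_torque"].round(2))
# lever path: TCP = tip - .09 ex + .013 ez ; list shifts in tool axes
q=R.from_quat(s["ee_rot"])
tip0=None
for i,a in enumerate(np.arange(0.08,2.0,.09)):
    u=np.cos(a)*ex-np.sin(a)*ez;v=np.sin(a)*ex+np.cos(a)*ez
    t1=H-.126*u+.021*ex; t2=H-.108*u+.018*v
    w=np.clip((a-.65)/.3,0,1);t=t1*(1-w)+t2*w
    print(i,round(a,2),((t-.09*ex+.0135*ez-s["ee_pos"])@np.c_[ex,ez]*1000).round(0))
E
```

```text
[ 0.48518702 -0.20449756  0.04908696] [ 0.2  0.9 -1.1] [-0.13  0.06  0.04]
0 0.08 [ 1. 14.]
1 0.17 [ 2. 26.]
2 0.26 [ 5. 37.]
3 0.35 [ 8. 48.]
4 0.44 [12. 58.]
5 0.53 [18. 68.]
6 0.62 [24. 78.]
7 0.71 [32. 87.]
8 0.8 [41. 95.]
9 0.89 [ 50. 100.]
10 0.98 [ 60. 104.]
11 1.07 [ 69. 108.]
12 1.16 [ 79. 111.]
13 1.25 [ 88. 113.]
14 1.34 [ 98. 114.]
15 1.43 [108. 114.]
16 1.52 [118. 113.]
17 1.61 [128. 112.]
18 1.7 [137. 109.]
19 1.79 [146. 106.]
20 1.88 [155. 102.]
21 1.97 [164.  97.]
```

Call:
{"name": "jog_arm", "arguments": {
  "offset": [
    [0, 0, -7],
    [-1, 0, -14],
    [-2, 0, -26],
    [-5, 0, -37],
    [-8, 0, -48],
    [-12, 0, -58],
    [-18, 0, -68],
    [-18, 0, -68]
  ],
  "dr": [
    [0, 0, 0],
    [0, 0, 0],
    [0, 0, 0],
    [0, 0, 0],
    [0, 0, 0],
    [0, 0, 0],
    [0, 0, 0],
    [0, 0, 0]
  ]
}}

```text
time_s: 7.6
ee_pos: [0.4984, -0.2174, 0.1184]
ee_rot: [0.392, 0.92, 0.0, 0.001]
wrist_force: [-0.2, -0.4, -0.6]
width: 0.221
grasp_force: 60.0
```

```bash
python3 - <<'E'
from h import *
from plant import r
s=r.get_state();print(s["ee_pos"],s["wrist_force"].round(1),s["ft_torque"].round(2),s["width"])
_,p,im=snap("top","t3.png");_,p2,im2=snap("side","s3.png")
f=lambda i,k:cv2.convertScaleAbs(cv2.resize(i[:,:,::-1],None,fx=k,fy=k,interpolation=cv2.INTER_CUBIC),alpha=1.8)
cv2.imwrite("pics/c3.png",np.hstack([f(im[130:230,240:340],4),f(im2[110:210,222:322],4)]))
E
```

```text
[ 0.49838928 -0.21742834  0.11837317] [-0.2 -0.4 -0.6] [-0.1  -0.04  0.06] 0.22065692942120652
```

View pics/c3.png

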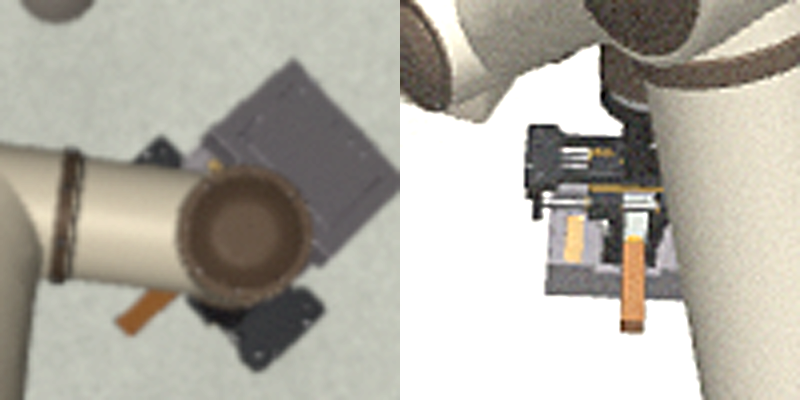

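Both crops show the lid partly raised on the blade and the tray open below it (side crop, (615,270)). I continue along the arc.

Call:
{"name": "jog_arm", "arguments": {
  "offset": [
    [-6, 0, -10],
    [-14, 0, -19],
    [-23, 0, -27],
    [-32, 0, -32],
    [-42, 0, -36],
    [-51, 0, -40],
    [-61, 0, -43],
    [-70, 0, -45]
  ],
  "dr": [
    [0, 0, 0],
    [0, 0, 0],
    [0, 0, 0],
    [0, 0, 0],
    [0, 0, 0],
    [0, 0, 0],
    [0, 0, 0],
    [0, 0, 0]
  ]
}}

```text
time_s: 8.7
ee_pos: [0.546, -0.268, 0.1623]
ee_rot: [0.392, 0.92, -0.0, -0.0]
wrist_force: [-1.2, 0.4, -0.6]
width: 0.225
grasp_force: 60.0
```

Call:
{"name": "jog_arm", "arguments": {
  "offset": [
    [-10, 0, -1],
    [-20, 0, -1],
    [-30, 0, 0],
    [-40, 0, 1],
    [-49, 0, 4],
    [-58, 0, 7],
    [-67, 0, 11],
    [-77, 0, 16]
  ],
  "dr": [
    [0, 0, 0],
    [0, 0, 0],
    [0, 0, 0],
    [0, 0, 0],
    [0, 0, 0],
    [0, 0, 0],
    [0, 0, 0],
    [0, 0, 0]
  ]
}}

```text
time_s: 9.7
ee_pos: [0.5976, -0.3223, 0.1454]
ee_rot: [0.392, 0.92, 0.0, -0.003]
wrist_force: [-11.0, 12.6, 3.6]
width: 0.223
grasp_force: 60.0
```

```bash
python3 - <<'E'
from h import *
from plant import r
s=r.get_state();print(s["ee_pos"],s["wrist_force"].round(1),s["ft_torque"].round(2),s["width"])
_,p,im=snap("top","t4.png");_,p2,im2=snap("side","s4.png")
f=lambda i,k:cv2.convertScaleAbs(cv2.resize(i[:,:,::-1],None,fx=k,fy=k,interpolation=cv2.INTER_CUBIC),alpha=1.8)
cv2.imwrite("pics/c4.png",np.hstack([f(im[130:230,260:360],4),f(im2[100:200,222:322],4)]))
E
```

```text
[ 0.5975899  -0.32229986  0.14544786] [-11.   12.6   3.6] [3.49 2.88 0.07] 0.2229775582658644
```

View pics/c4.png

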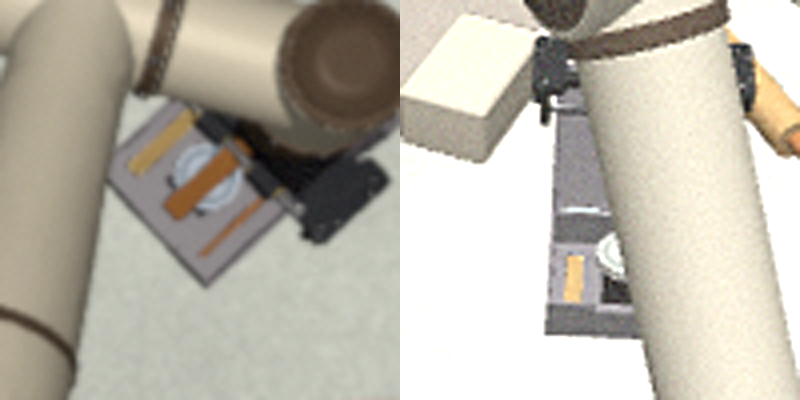

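The top crop shows the tray with the disc at (205,175) and the lid swung right back under the wrist. The 17 N reading says it is at its end stop. I back out and lay the knife down in front of the case.

Call:
{"name": "jog_arm", "arguments": {
  "offset": [
    [30, 0, 0],
    [80, 0, 0],
    [135, 0, 0],
    [190, 0, 10],
    [235, 0, 45],
    [254, 0, 90],
    [254, 0, 112],
    [254, 0, 121]
  ],
  "dr": [
    [0, 0, 0],
    [0, 0, 0],
    [0, 0, 0],
    [0, 0, 0],
    [0, 0, 0],
    [0, 0, 0],
    [0, 0, 0],
    [0, 0, 0]
  ]
}}

```text
time_s: 10.8
ee_pos: [0.4233, -0.1396, 0.0243]
ee_rot: [0.392, 0.92, -0.0, -0.0]
wrist_force: [0.6, -0.3, -0.7]
width: 0.22
grasp_force: 60.0
```

```bash
python3 - <<'E'
from plant import r
s=r.get_state();print(s["ee_pos"],s["ee_rot"].round(4),s["wrist_force"].round(1))
E
```

```text
[ 0.4232958  -0.13962221  0.02434192] [ 3.919e-01  9.200e-01 -3.000e-04 -4.000e-04] [ 0.6 -0.3 -0.7]
```

Call:
{"name": "jog_arm", "arguments": {
  "offset": [
    [0, 0, 2],
    [0, 0, 2]
  ],
  "dr": [
    [0, 0, 0],
    [0, 0, 0]
  ]
}}

```text
time_s: 11.05
ee_pos: [0.424, -0.1399, 0.0238]
ee_rot: [0.392, 0.92, 0.0, 0.001]
wrist_force: [0.4, 0.3, -0.1]
width: 0.223
grasp_force: 60.0
```

Call:
{"name": "jog_arm", "arguments": {
  "offset": [
    [0, 0, 0],
    [0, 0, 0],
    [0, 0, 0],
    [0, 0, 0],
    [0, 0, -10],
    [0, 0, -60],
    [0, 0, -120],
    [0, 0, -180]
  ],
  "dr": [
    [0, 0, 0],
    [0, 0, 0],
    [0, 0, 0],
    [0, 0, 0],
    [0, 0, 0],
    [0, 0, 0],
    [0, 0, 0],
    [0, 0, 0]
  ],
  "gripper": 1.0
}}

```text
time_s: 12.05
ee_pos: [0.4226, -0.1397, 0.2059]
ee_rot: [0.392, 0.92, 0.0, 0.0]
wrist_force: [1.5, -0.2, 0.3]
width: 0.98
grasp_force: 0.0
```

```bash
python3 - <<'E'
from h import *
from plant import r
_,t,im=snap("top","t5.png")
s=r.get_state();print(s["ee_pos"],s["width"])
print(s["joints"].round(2),delta(s,C-.0*ex+[0,0,.25],down(th+np.pi/2)))
E
```

```text
[ 0.4273391  -0.14060957  0.21432975] 0.9879145627383412
[ 0.05  0.1  -0.45  0.   -1.   -2.42] (array([-217. ,   -1.9,  -32.6]), array([0.01 , 0.014, 0.001]))
```

```bash
python3 - <<'E'
from h import *
from plant import r
s=r.get_state();print(delta(s,np.array([.546,.27,.24])+.03*ex,down(th+np.pi/2)))
E
```

```text
(array([182.9, 370.6, -24.5]), array([0.01 , 0.014, 0.001]))
```

Call:
{"name": "jog_arm", "arguments": {
  "offset": [
    [26, 53, -24],
    [52, 106, -24],
    [78, 159, -24],
    [104, 212, -24],
    [130, 265, -24],
    [156, 318, -24],
    [180, 368, -24],
    [189, 387, -24]
  ],
  "dr": [
    [0, 0, -0.1],
    [0, 0, -0.2],
    [0, 0, -0.3],
    [0, 0, -0.4],
    [0, 0, -0.5],
    [0, 0, -0.6],
    [0, 0, -0.6],
    [0, 0, -0.6]
  ]
}}

```text
time_s: 13.1
ee_pos: [0.5719, 0.2674, 0.2267]
ee_rot: [0.102, 0.995, -0.0, -0.0]
wrist_force: [0.4, -1.2, -0.5]
width: 0.999
grasp_force: 0.0
```

```bash
python3 - <<'E'
from h import *
import time
s,p,im=snap("wrist","w5.png");print(s["ee_pos"],s["joints"].round(2),s["dq"].round(2))
uv=proj(p,[.546,.27,.1])[0];print(uv)
x,y=uv.round().astype(int);c=im[y-50:y+50,x-65:x+65,::-1];print(x-65,y-50)
cv2.imwrite("pics/c5.png",cv2.convertScaleAbs(cv2.resize(c,None,fx=5,fy=5,interpolation=cv2.INTER_CUBIC),alpha=2.2))
E
```

```text
[0.5718565  0.26739946 0.22674688] [ 0.69  0.41  0.   -0.   -1.17 -2.47] [ 0.12  0.18  0.28 -0.   -0.12 -0.13]
[251.23145627 161.77868086]
186 112
```

View pics/c5.png

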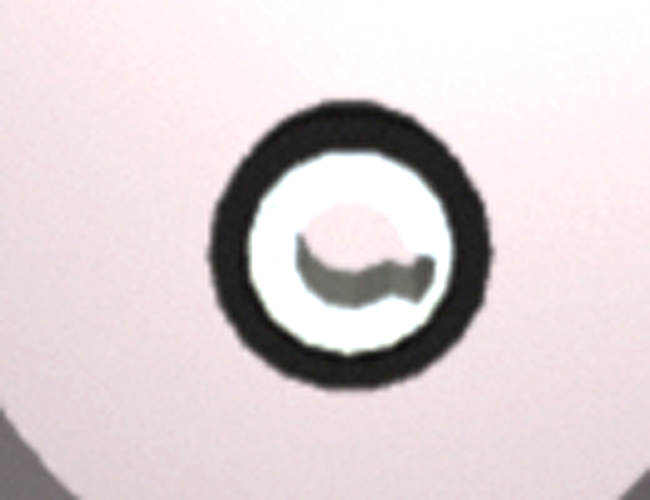

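Crop: boss ring centre (350,252), washer outline centre (351,245), and the keyway opens to the lower right with its back corners at (435,257) and (418,302).

```bash
python3 - <<'E'
from h import *
from plant import viewer
im=cv2.imread("pics/w5.png");p=viewer.camera_params("wrist")
g=im[112:212,186:316].max(2);m=(g<25).astype(np.uint8)
cs,h=cv2.findContours(m,cv2.RETR_CCOMP,cv2.CHAIN_APPROX_NONE)
big=max(range(len(cs)),key=lambda i:cv2.contourArea(cs[i]));print(cv2.fitEllipse(cs[big]))
kid=[i for i in range(len(cs)) if h[0][i][3]==big];e=cv2.fitEllipse(cs[max(kid,key=lambda i:cv2.contourArea(cs[i]))]);print(e)
c1=plane(p,np.array(cv2.fitEllipse(cs[big])[0])+[186,112],.103);c2=plane(p,np.array(e[0])+[186,112],.102)
K=plane(p,np.array([[435,257],[418,302]])/5+[185.6,111.6],.1);print(c1,c2,K)
k=K.mean(0)-(c1+c2)[0]/2;print(np.arctan2(k[1],k[0]),np.hypot(*k[:2]));d=K[0]-K[1];print(np.arctan2(d[1],d[0])%np.pi-np.pi/2)
from plant import r
s=r.get_state();print(s["ee_pos"],delta(s,C-.035*ex+[0,0,.21],down(th+np.pi/2)))
E
```

```text
((69.59774780273438, 48.94672393798828), (53.16361618041992, 55.03434753417969), 178.18167114257812)
((69.60186767578125, 49.76993179321289), (43.00229263305664, 43.358612060546875), 77.6239013671875)
[[0.54622377 0.27536274 0.103     ]] [[0.5471537  0.27517898 0.102     ]] [[0.55180169 0.29008007 0.1       ]
 [0.55943886 0.2854504  0.1       ]]
0.9501766060181931 0.015358443126191772
1.025827782329797
[0.57252575 0.26850412 0.22653449] (array([ -88.9, -534.3,   16.2]), array([0.001, 0.   , 0.602]))
```

Call:
{"name": "jog_arm", "arguments": {
  "offset": [
    [-10, -59, 4],
    [-20, -118, 8],
    [-30, -177, 12],
    [-40, -236, 16],
    [-49, -295, 16],
    [-59, -354, 16],
    [-69, -413, 16],
    [-79, -472, 16]
  ],
  "dr": [
    [0, 0, 0.08],
    [0, 0, 0.16],
    [0, 0, 0.24],
    [0, 0, 0.32],
    [0, 0, 0.4],
    [0, 0, 0.48],
    [0, 0, 0.56],
    [0, 0, 0.6]
  ]
}}

```text
time_s: 14.15
ee_pos: [0.5513, -0.2157, 0.2119]
ee_rot: [0.393, 0.92, 0.0, 0.0]
wrist_force: [0.8, 0.6, 1.0]
width: 0.998
grasp_force: 0.0
```

Call:
{"name": "jog_arm", "arguments": {
  "offset": [
    [-50, -40, 0],
    [-50, -40, 0],
    [-50, -40, 0]
  ],
  "dr": [
    [0, 0, 0],
    [0, 0, 0],
    [0, 0, 0]
  ]
}}

```text
time_s: 14.52
ee_pos: [0.5572, -0.2777, 0.2112]
ee_rot: [0.393, 0.92, 0.0, -0.0]
wrist_force: [-0.5, 0.6, 0.6]
width: 1.002
grasp_force: 0.0
```

```bash
python3 - <<'E'
from h import *
s,p,im=snap("wrist","w6.png");print(s["ee_pos"],s["joints"].round(2),s["dq"].round(2),R.from_quat(s["ee_rot"]).as_matrix().round(3).tolist())
x,y=proj(p,C+[0,0,.05])[0].round().astype(int);print(x,y)
x0,y0=max(x-80,0),max(y-60,0);c=im[y0:y0+120,x0:x0+160,::-1];print(x0,y0)
cv2.imwrite("pics/c6.png",cv2.convertScaleAbs(cv2.resize(c,None,fx=5,fy=5,interpolation=cv2.INTER_CUBIC),alpha=1.7))
E
```

```text
[ 0.55720453 -0.27767439  0.21116082] [-0.2   0.4  -0.04 -0.   -1.13 -2.18] [ 0.03 -0.01 -0.01  0.    0.   -0.  ] [[-0.691, 0.723, -0.0], [0.723, 0.691, 0.0], [0.001, -0.0, -1.0]]
253 205
173 145
```

View pics/c6.png

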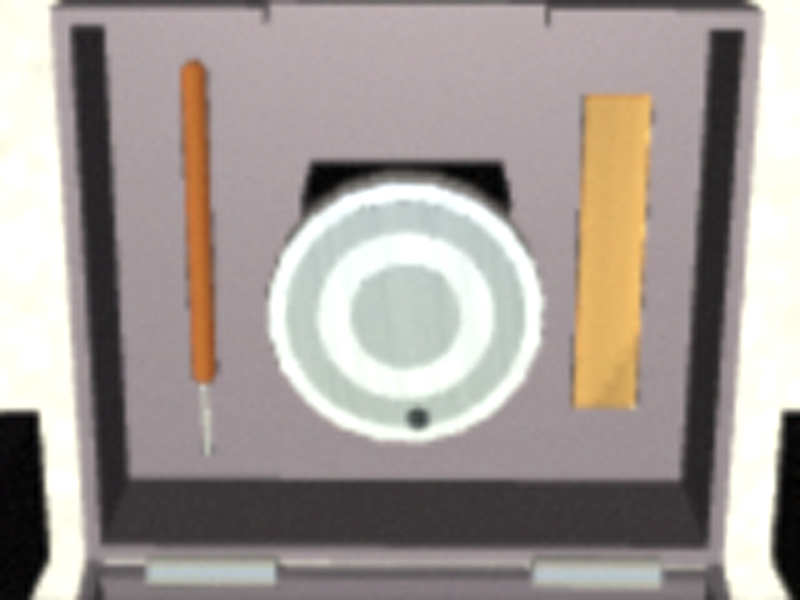

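Crop: disc ellipse centre (407,310), dimple at (418,418) towards the hinge side. Brush at left (200,220) and sponge bar at right (612,250) leave room for fingers beside the disc.

```bash
python3 - <<'E'
from h import *
from plant import r,viewer
p=viewer.camera_params("wrist")
im=cv2.imread("pics/w6.png")[145:265,173:333];im5=cv2.resize(im,None,fx=5,fy=5,interpolation=cv2.INTER_CUBIC)
f=lambda q,z:plane(p,np.array(q)/5+[172.6,144.6],z)
g=cv2.cvtColor(im5,cv2.COLOR_BGR2GRAY)
hc=comps((g>85)&(np.hypot(*(np.indices(g.shape)[::-1]-np.array([407,310])[:,None,None]))<160),5000)
e=cv2.fitEllipse(cv2.convexHull(hc[0]));print(e)
D=f(e[0],.05)[0];E=f([[268,310],[546,310]],.05);print("disc",D,f([407,310],.05),np.linalg.norm(E[0]-E[1]))
d=f([418,418],.05)[0]-D;print("dimple",np.arctan2(d[1],d[0]),np.hypot(*d[:2]))
cor=f([[90,5],[755,12],[725,560],[85,560]],.04);print("case rim c",cor.mean(0))
s=r.get_state();print(delta(s,D,down(th+np.pi/2)))
E
```

```text
((407.1333923339844, 314.8245849609375), (306.69744873046875, 323.4568786621094), 88.67822265625)
disc [ 0.57881285 -0.29852021  0.05      ] [[ 0.57802936 -0.297743    0.05      ]] 0.05990644962053128
dimple -0.7084862202089489 0.024244280897208724
case rim c [ 0.57982391 -0.29760805  0.04      ]
(array([-30.5,   0.4, 161.3]), array([ 0.   , -0.   , -0.001]))
```

Call:
{"name": "jog_arm", "arguments": {
  "offset": [
    [-29, 1, 40],
    [-29, 1, 95],
    [-29, 1, 135],
    [-29, 1, 157],
    [-29, 1, 167],
    [-29, 1, 167]
  ],
  "dr": [
    [0, 0, 0],
    [0, 0, 0],
    [0, 0, 0],
    [0, 0, 0],
    [0, 0, 0],
    [0, 0, 0]
  ]
}}

```text
time_s: 15.32
ee_pos: [0.579, -0.2967, 0.0445]
ee_rot: [0.392, 0.92, -0.0, -0.0]
wrist_force: [1.2, -0.5, -0.0]
width: 0.998
grasp_force: 0.0
```

Call:
{"name": "jog_arm", "arguments": {
  "offset": [
    [0, 0, 0],
    [0, 0, 0],
    [0, 0, 0],
    [0, 0, 0],
    [0, 0, 0]
  ],
  "dr": [
    [0, 0, 0],
    [0, 0, 0],
    [0, 0, 0],
    [0, 0, 0],
    [0, 0, 0]
  ],
  "gripper": 0.0,
  "newtons": 60
}}

```text
time_s: 15.95
ee_pos: [0.5787, -0.2979, 0.0449]
ee_rot: [0.392, 0.92, -0.0, 0.0]
wrist_force: [-1.9, -0.5, 3.2]
width: 0.671
grasp_force: 60.0
```

Call:
{"name": "jog_arm", "arguments": {
  "offset": [
    [0, 0, -10],
    [0, 0, -40],
    [0, 0, -90],
    [0, 0, -140],
    [0, 0, -140]
  ],
  "dr": [
    [0, 0, 0],
    [0, 0, 0],
    [0, 0, 0],
    [0, 0, 0],
    [0, 0, 0]
  ]
}}

```text
time_s: 16.58
ee_pos: [0.5814, -0.2984, 0.1899]
ee_rot: [0.392, 0.92, 0.001, 0.006]
wrist_force: [-0.4, -0.3, -2.3]
width: 0.669
grasp_force: 60.0
```

```bash
python3 - <<'E'
from h import *
from plant import r
s=r.get_state();print(s["ee_pos"],s["width"],s["grasp_force"],s["wrist_force"],delta(s,[.547,.275,.175],down(th+np.pi/2+1.70)))
E
```

```text
[ 0.58136554 -0.29836493  0.18991419] 0.6685339921959621 59.99950909987092 [-0.42528101 -0.25884472 -2.33523497] (array([437.5, 372.3,  12.6]), array([-0.004,  0.012, -1.701]))
```

Call:
{"name": "jog_arm", "arguments": {
  "offset": [
    [42, 36, 0],
    [84, 72, 0],
    [127, 108, 0],
    [170, 145, 0],
    [213, 181, 0],
    [256, 218, 0],
    [299, 254, 0],
    [342, 291, 0]
  ],
  "dr": [
    [0, 0, -0.15],
    [0, 0, -0.31],
    [0, 0, -0.48],
    [0, 0, -0.65],
    [0, 0, -0.82],
    [0, 0, -0.99],
    [0, 0, -1.16],
    [0, 0, -1.33]
  ]
}}

```text
time_s: 17.58
ee_pos: [0.5508, 0.1523, 0.1831]
ee_rot: [-0.262, 0.965, 0.0, -0.001]
wrist_force: [0.8, -0.2, -2.9]
width: 0.674
grasp_force: 60.0
```

```bash
python3 - <<'E'
from h import *
from plant import r
s=r.get_state();print(s["ee_pos"],s["joints"].round(2),delta(s,[.547,.275,.175],down(th+np.pi/2+1.70)))
E
```

```text
[0.55082065 0.15229876 0.1830716 ] [ 0.55  0.34 -0.21 -0.   -1.02 -1.59] (array([-58.7, 107.8,   8. ]), array([ 0.001, -0.002, -0.366]))
```

Call:
{"name": "jog_arm", "arguments": {
  "offset": [
    [-28, 52, 4],
    [-58, 107, 8],
    [-58, 107, 8],
    [-58, 107, 8]
  ],
  "dr": [
    [0, 0, -0.18],
    [0, 0, -0.36],
    [0, 0, -0.37],
    [0, 0, -0.37]
  ]
}}

```text
time_s: 18.08
ee_pos: [0.5478, 0.2721, 0.1749]
ee_rot: [-0.432, 0.902, -0.0, -0.002]
wrist_force: [0.4, -0.9, -1.1]
width: 0.675
grasp_force: 60.0
```

```bash
python3 - <<'E'
from h import *
s,p,im=snap("wrist","w7.png");_,t,it=snap("top","t7.png")
print(s["ee_pos"],s["joints"].round(2),delta(s,[.547,.275,.175],down(th+np.pi/2+1.70)))
# dimple & disc in wrist view?
for n,X in(("disc",s["ee_pos"]+[0,0,.005]),("dimple",s["ee_pos"]+[.024*np.cos(.99),.024*np.sin(.99),.005])):print(n,proj(p,X))
x,y=proj(p,s["ee_pos"])[0].astype(int);g=cv2.cvtColor(im,cv2.COLOR_RGB2GRAY);print(g[max(y-60,0):y+20:4,x-40:x+44:4])
E
```

```text
[0.54778    0.27207648 0.17485101] [ 0.73  0.42 -0.12 -0.   -1.04 -1.4 ] (array([-1.8,  2.4, -0.2]), array([ 0.001, -0.003, -0.001]))
disc [[256.80617923 260.67585266]]
dimple [[261.01741359 300.09561327]]
[[113 113 113  26  16  15 124 138 132 137 136 137 136 138 136 113  17  16
   98 118 119]
 [112 112 114  14  16  80 136 136 136 120 118 118 128 136 135 133  35  17
   20 119 117]
 [110 113 108  16  17 133 126  92  65  63  64  64  67  65 135 136 118  16
   18 116 117]
 [112 111  79  19  58  60  61  60  61  61  62  62  62  62  61  66 118  17
   17 115 116]
 [111 111  67  59  61  70 124 175 181 181 182 181 180 168  90  66  66  63
   19 107 116]
 [105  58  61 139 182 183 183 182 180 179 177 176 176 175 175 173 155  82
   65 105 115]
 [ 60  80 173 175 173 157 132 135 138 136 136 136 131 136 141 175 176 176
  137  65  82]
 [156 172 172 140 137 133 135 134 138 135 136 135 132 137 138 136 147 178
  177 172  70]
 [174 174 142 134 135 134 134 134 137 136 136 136 131 134 138 135 134 133
  164 175 175]
 [173 137 137 135 135 135 138 153 165 173 176 168 161 136 138 135 136 133
  136 162 177]
 [13
[... 186 characters left out ...]
5 170 170 172 171 170 142 138 139 151 172 172 174 170 166 158
  135 130 135]
 [134 136 172 171 169 172 151 131 135 136 136 133 135 134 172 169 166 171
  138 130 135]
 [135 146 173 172 167 148 134 132 135 137 135 135 135 131 134 170 166 172
  174 130 133]
 [135 168 170 174 166 134 132 134 135 137 136 135 134 130 135 152 167 170
  176 132 133]
 [134 171 171 175 147 133 133 135 134 136 136 134 134 130 134 137 168 170
  175 136 133]
 [133 170 169 174 141 131 132 134 132 135 135 133 134 130 133 136 166 169
  174 137 132]
 [ 22  22  21  22  22  22  21  22  22  21  21  22  21  21  24  21  21  22
   22  22  23]
 [ 38  39  37  39  39  38  37  37  39  38  38  38  40  39  39  37  38  38
   39  38  38]]
```

```bash
cat > rel.py <<'E'
from h import *
from scipy.optimize import least_squares
def fit(P,rad):
    return least_squares(lambda c:np.hypot(P[:,0]-c[0],P[:,1]-c[1])-rad,P[:,:2].mean(0),loss="soft_l1",f_scale=.001)
def rel(s,p,im,disc_off=.0051):
    g=cv2.cvtColor(im,cv2.COLOR_RGB2GRAY).astype(int)
    x,y=proj(p,s["ee_pos"])[0].astype(int);W=[];T=[]
    for c in range(x-30,x+31,2):
        col=g[:,c]
        top=[r for r in range(y-5,y-90,-1) if col[r]<110 and col[r+1]>=110 and r<y-25]
        b=[r for r in range(y-20,y-90,-1) if col[r-1]<110 and col[r]>=150]
        if b:
            T.append((c,b[0]-.5))
        d=[r for r in range(y-120,y-10) if col[r]<40]
        if d: W.append((c,d[0]-.5))
    zt=s["ee_pos"][2]+disc_off
    D=fit(plane(p,T,zt),.030);Wf=fit(plane(p,W,.103),.026)
    return D.x,np.sqrt(np.mean(D.fun**2)),Wf.x,np.sqrt(np.mean(Wf.fun**2)),len(T),len(W)
if __name__=="__main__":
    s,p,im=snap("wrist");print(s["ee_pos"],rel(s,p,im))
E
python3 rel.py
```

```text
[0.54837607 0.27107132 0.17568072] (array([0.5032967 , 0.23662675]), np.float64(0.0006691004830253225), array([0.54413691, 0.26943779]), np.float64(0.001207428383270381), 8, 30)
```

```bash
python3 - <<'E'
import re
t=open("rel.py").read()
t=t.replace("if col[r-1]<110 and col[r]>=150]","if col[r-1]<115 and col[r]>=115 and col[r+3]>150 and col[r-4]<85]")
t=t.replace("zt=s","global TT,WW;TT,WW=T,W;zt=s")
t=t.replace('rel(s,p,im))','rel(s,p,im));print(TT,WW)')
open("rel.py","w").write(t)
E
python3 rel.py
```

```text
[0.54862184 0.27093778 0.17603359] (array([0.51292929, 0.22723261]), np.float64(0.002350277804103067), array([0.54410699, 0.26942284]), np.float64(0.0012164767621161243), 31, 30)
[(226, 215.5), (228, 214.5), (230, 213.5), (232, 213.5), (234, 212.5), (236, 212.5), (238, 211.5), (240, 210.5), (242, 210.5), (244, 209.5), (246, 209.5), (248, 208.5), (250, 208.5), (252, 209.5), (254, 209.5), (256, 209.5), (258, 209.5), (260, 209.5), (262, 209.5), (264, 209.5), (266, 209.5), (268, 210.5), (270, 210.5), (272, 211.5), (274, 212.5), (276, 212.5), (278, 213.5), (280, 214.5), (282, 215.5), (284, 215.5), (286, 217.5)] [(228, 200.5), (230, 194.5), (232, 189.5), (234, 184.5), (236, 181.5), (238, 178.5), (240, 176.5), (242, 175.5), (244, 173.5), (246, 172.5), (248, 172.5), (250, 171.5), (252, 170.5), (254, 170.5), (256, 169.5), (258, 169.5), (260, 169.5), (262, 170.5), (264, 170.5), (266, 170.5), (268, 171.5), (270, 172.5), (272, 173.5), (274, 173.5), (276, 175.5), (278, 177.5), (280, 179.5), (282, 181.5), (284, 185.5), (286, 189.5)]
```

```bash
sed -i 's/def fit(P,rad):/def fit(P,rad,x0=None):/; s/P\[:,:2\].mean(0),loss/x0,loss/; s/zt),.030)/zt),.030,s["ee_pos"][:2])/; s/.103),.026)/.103),.026,s["ee_pos"][:2])/; s/;print(TT,WW)//' rel.py; python3 rel.py; python3 - <<'E'
from plant import r
for i in range(1):
    s=r.get_state();print(s["ee_pos"],s["dq"].round(3),s["wrist_force"])
E
```

```text
[0.54875065 0.27096243 0.17622382] (array([0.55065559, 0.27141014]), np.float64(0.000198128915963273), array([0.54397277, 0.2694386 ]), np.float64(0.0012866135885076556), 31, 30)
[0.5488463  0.27106131 0.17637204] [ 0.001 -0.001  0.005  0.001  0.001 -0.   ] [-0.72069034  0.50003373 -1.75061428]
```

```bash
python3 - <<'E'
from rel import *
import rel as M
for k in range(2):
    s,p,im=snap("wrist");d=rel(s,p,im);g=cv2.cvtColor(im,cv2.COLOR_RGB2GRAY).astype(int)
    B=[]
    for c,r0 in M.WW:
        q=[r for r in range(int(r0)+3,205) if g[r,c]>80 and g[r+2,c]>100 and g[r-3,c]<40]
        if q and q[0]<196:B.append((c,q[0]-.5))
    if k==0:print(B)
    f=fit(plane(p,B,.103),.0195,s["ee_pos"][:2]);print(s["ee_pos"],"disc",d[0],"hub",f.x,np.sqrt(np.mean(f.fun**2)),len(B))
    W=[w for w in M.WW if 240<w[0]<276]
R_=R.from_quat(s["ee_rot"]);print("shift tool mm",R_.inv().apply(np.r_[f.x-d[0],0])*1000,R_.as_matrix().round(3).tolist())
E
```

```text
[(242, 192.5), (244, 191.5), (246, 189.5), (248, 188.5), (250, 187.5), (252, 186.5), (254, 186.5), (256, 186.5), (258, 185.5), (260, 185.5), (262, 185.5), (264, 186.5), (266, 186.5), (268, 187.5), (270, 187.5), (272, 188.5), (274, 190.5), (276, 192.5), (278, 193.5)]
[0.5488463  0.27106131 0.17637204] disc [0.550687   0.27158203] hub [0.5476217  0.27361712] 0.0002660546780717756 19
[0.54888459 0.27122528 0.17646532] disc [0.55069734 0.27178172] hub [0.54759807 0.27373768] 0.00022479643005496533 19
shift tool mm [4.23475856e-01 3.64032525e+00 1.51099184e-04] [[-0.628, -0.778, 0.0], [-0.778, 0.628, 0.0], [-0.0, 0.0, -1.0]]
```

Call:
{"name": "jog_arm", "arguments": {
  "offset": [
    [0, 4, 10],
    [0, 4, 25],
    [0, 4, 32],
    [0, 4, 36],
    [0, 4, 40],
    [0, 4, 44],
    [0, 4, 46],
    [0, 4, 46]
  ],
  "dr": [
    [0, 0, 0],
    [0, 0, 0],
    [0, 0, 0],
    [0, 0, 0],
    [0, 0, 0],
    [0, 0, 0],
    [0, 0, 0],
    [0, 0, 0]
  ]
}}

```text
time_s: 19.42
ee_pos: [0.5456, 0.2746, 0.1301]
ee_rot: [-0.432, 0.902, -0.0, -0.0]
wrist_force: [1.1, -0.6, -2.3]
width: 0.672
grasp_force: 60.0
```

```bash
python3 - <<'E'
from plant import r
s=r.get_state();print(s["ee_pos"],s["wrist_force"].round(1),s["ft_torque"].round(2),s["width"])
E
```

```text
[0.54561013 0.27457829 0.13014427] [ 1.1 -0.6 -2.3] [-0.38 -0.22  0.  ] 0.672309692744101
```

Call:
{"name": "jog_arm", "arguments": {
  "offset": [
    [0, 0, 2],
    [0, 0, 4],
    [0, 0, 6],
    [0, 0, 8],
    [0, 0, 8]
  ],
  "dr": [
    [0, 0, 0],
    [0, 0, 0],
    [0, 0, 0],
    [0, 0, 0],
    [0, 0, 0]
  ]
}}

```text
time_s: 20.05
ee_pos: [0.5456, 0.2746, 0.1219]
ee_rot: [-0.432, 0.902, -0.0, -0.0]
wrist_force: [1.1, -2.6, -2.3]
width: 0.677
grasp_force: 60.0
```

```bash
python3 - <<'E'
from plant import r
s=r.get_state();print(s["ee_pos"],s["wrist_force"].round(1),s["ft_torque"].round(2),s["width"])
E
```

```text
[0.54556783 0.27459178 0.12194731] [ 1.1 -2.6 -2.3] [-0.88 -0.52  0.05] 0.6767094341749331
```

Call:
{"name": "jog_arm", "arguments": {
  "offset": [
    [0, 0, 2],
    [0, 0, 4],
    [0, 0, 6],
    [0, 0, 8],
    [0, 0, 10],
    [0, 0, 10]
  ],
  "dr": [
    [0, 0, 0],
    [0, 0, 0],
    [0, 0, 0],
    [0, 0, 0],
    [0, 0, 0],
    [0, 0, 0]
  ]
}}

```text
time_s: 20.8
ee_pos: [0.5456, 0.2746, 0.1119]
ee_rot: [-0.432, 0.902, -0.0, -0.0]
wrist_force: [1.3, -4.8, -0.9]
width: 0.675
grasp_force: 60.0
```

```bash
python3 - <<'E'
from plant import r
s=r.get_state();print(s["ee_pos"],s["wrist_force"].round(1),s["ft_torque"].round(2),s["width"])
E
```

```text
[0.54559612 0.27457837 0.11194255] [ 1.3 -4.8 -0.9] [-1.37 -0.66  0.06] 0.6754996359750602
```

Call:
{"name": "jog_arm", "arguments": {
  "offset": [
    [0.8, -0.6, 0],
    [0.8, -0.6, 2],
    [0.8, -0.6, 4],
    [0.8, -0.6, 5],
    [0.8, -0.6, 6],
    [0.8, -0.6, 6]
  ],
  "dr": [
    [0, 0, 0],
    [0, 0, 0],
    [0, 0, 0],
    [0, 0, 0],
    [0, 0, 0],
    [0, 0, 0]
  ]
}}

```text
time_s: 21.55
ee_pos: [0.5455, 0.2743, 0.1072]
ee_rot: [-0.432, 0.902, 0.0, 0.0]
wrist_force: [-3.2, -1.1, 5.1]
width: 0.671
grasp_force: 60.0
```

```bash
python3 - <<'E'
from plant import r
s=r.get_state();print(s["ee_pos"],s["wrist_force"].round(1),s["ft_torque"].round(2),s["width"])
E
```

```text
[0.54550429 0.27432932 0.10715544] [-3.2 -1.1  5.1] [-0.22  0.83 -0.06] 0.6712580524388697
```

Call:
{"name": "jog_arm", "arguments": {
  "offset": [
    [0, 0, 1],
    [0, 0, 2],
    [0, 0, 3],
    [0, 0, 4],
    [0, 0, 4],
    [0, 0, 4]
  ],
  "dr": [
    [0, 0, 0],
    [0, 0, 0],
    [0, 0, 0],
    [0, 0, 0],
    [0, 0, 0],
    [0, 0, 0]
  ]
}}

```text
time_s: 22.3
ee_pos: [0.5455, 0.2743, 0.1067]
ee_rot: [-0.433, 0.902, -0.0, 0.001]
wrist_force: [-8.9, -2.7, 20.4]
width: 0.671
grasp_force: 60.0
```

```bash
python3 - <<'E'
from plant import r
s=r.get_state();print(s["ee_pos"],s["wrist_force"].round(1),s["ft_torque"].round(2),s["width"])
E
```

```text
[0.54552633 0.27434183 0.1066912 ] [-8.9 -2.7 20.4] [-0.65  2.76 -0.08] 0.6706090540101819
```

Call:
{"name": "jog_arm", "arguments": {
  "offset": [
    [0.5, 0.6, 0.5],
    [0.5, 0.6, 0.5],
    [0.5, 0.6, 0.5],
    [0.5, 0.6, 0.5]
  ],
  "dr": [
    [0, 0, 0],
    [0, 0, 0],
    [0, 0, 0],
    [0, 0, 0]
  ]
}}

```text
time_s: 22.8
ee_pos: [0.5455, 0.2743, 0.1067]
ee_rot: [-0.433, 0.901, -0.0, 0.002]
wrist_force: [-6.8, -1.6, 21.7]
width: 0.67
grasp_force: 60.0
```

```bash
python3 - <<'E'
from rel import *
import rel as M
from plant import viewer
s,p,im=snap("wrist","w9.png");print(s["ee_pos"],s["wrist_force"].round(1),s["grasp_force"])
# disc top height from rim points: fit centre and z at radius 30 mm
rel(s,p,im);T=np.array(M.TT)
def f(v):
    P=plane(p,T,v[2]);return np.hypot(P[:,0]-v[0],P[:,1]-v[1])-.03
o=least_squares(f,[*s["ee_pos"][:2],.112],loss="soft_l1",f_scale=.0005);print("disc",o.x,np.sqrt(np.mean(o.fun**2)),len(T))
_,t,it=snap("top","t9.png");a=cv2.imread("pics/top0.png").astype(int);b=it[:,:,::-1].astype(int);d=np.abs(a-b).sum(2)
for n,X in(("cup",[.637,.004,.05]),("cone",[.739,.125,.05]),("pot",[.759,-.092,.05])):
    x,y=proj(t,X)[0].astype(int);print(n,d[y-10:y+11,x-10:x+11].max())
for n,X in(("cradle front",C-.021*ex+[0,0,.038]),("cradle mid",C+[0,0,.038]),("lid at 1.95",H+.03*ex+.08*ez)):
    x,y=proj(t,X)[0].round().astype(int);print(n,(x,y),b[y,x])
h=cv2.cvtColor(it,cv2.COLOR_RGB2HSV);m=(h[...,1]>120)&(h[...,0]<25);m[:150]=0;m[260:]=0;m[:,:200]=0;m[:,285:]=0
for c in comps(m,20):print("knife",cv2.minAreaRect(c),plane(t,cv2.boxPoints(cv2.minAreaRect(c)),.018).mean(0))
E
```

```text
[0.54550239 0.27433909 0.10669548] [-6.8 -1.6 21.7] 59.99810725450516
disc [0.54520663 0.27226156 0.12072539] 0.00018432711616837104 31
cup 15
cone 16
pot 16
cradle front (np.int64(306), np.int64(178)) [19 18 18]
cradle mid (np.int64(311), np.int64(174)) [77 76 79]
lid at 1.95 (np.int64(334), np.int64(153)) [42 40 42]
knife ((258.5221252441406, 222.58013916015625), (4.088117599487305, 26.907249450683594), 48.012786865234375) [ 0.39988842 -0.11245017  0.018     ]
```

```bash
python3 - <<'E'
from rel import *
import rel as M
from plant import r,viewer
s=r.get_state();p=viewer.camera_params("wrist")
for n in("w7","w9"):
    rel(s,p,cv2.imread(f"pics/{n}.png")[:,:,::-1].copy());print(n,M.TT[::5])
E
```

```text
w7 [(226, 215.5), (236, 211.5), (246, 209.5), (256, 209.5), (266, 209.5), (276, 212.5), (286, 217.5)]
w9 [(226, 215.5), (236, 211.5), (246, 209.5), (256, 209.5), (266, 209.5), (276, 212.5), (286, 216.5)]
```

The disc has not slipped in the grip: its rim pixels are the same before and after. The hard stop came at the height for fully home, pressing with about 21 N. The lid is open, the knife lies flat and the bystanders haven't moved, so I hand in.

```bash
python3 -c "
from plant import job
print(job.close_job())"
```

```text
the job is handed in; nothing more can be done
None
```

The wheel head is seated fully home in the hub, still gripped and pressed down with about 21 N; the lid is open, the knife lies on the table, the cup, cone and pot are undisturbed, and the job is handed in at about 23 s.

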